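# Move bonded controller modules to the setting rack and set its timer

### The arm

A 6-joint arm with a two-finger parallel gripper is mounted at the origin on a cart in front of the work surface, level with it; the furniture and walls round the work are solid. World frame = base frame: x ahead of the robot, y to its left, z up, the work surface at z = 0. Lengths are in m, angles in rad, forces in N, time in s.
With the tool pointing down it reaches from about 0.275 to 0.775 m from the base axis. Payload 14.6 kg.
Tool frame: the origin (TCP) lies between the finger pads; the fingertips stand 14 mm ahead of it and the grasp point (between the pads) lies 5 mm behind it (manip.tips_ahead is the distance from the TCP to the fingertips, in m); z points along the fingers, x is the direction in which the jaws open and shut, and the axes are right-handed (so a half turn about z gives the same grasp; the last joint's range is limited). The gripper opens to 85 mm and grips with 20 to 120 N. Pads are 22 mm wide; open, the fingers measure 114 mm over their backs; the gripper's body (76 mm by 85 mm) begins 54 mm behind the grasp point. The pads swing forward as they close: fully open they stand 13 mm farther back than shut.
Start: joints at [-1.336, 0.263, -0.048, 1.259, 0, 1.415], TCP at [0.199, -0.486, 0.245] pointing down, gripper open.
Joint ranges: [-2.65, 2.65], [-0.89, 1.7], [-1.18, 1.37], [-2.13, 2.11], [-1.35, 1.29], [-3.14, 3.14]. Speed limits (rad/s): [1.89, 1.89, 2.57, 2.79, 3.14, 3.14].

### API

Orientations are given as [roll, pitch, yaw] about the fixed x, y, z axes, in that order (R = Rz(yaw) Ry(pitch) Rx(roll)).
In Python, from workcell import manip, cams gives the robot as it stands.
- The arm moves only by the tool jog_arm, never from a script. Its arguments are lists of equal length, an entry for each row: "linear": the shift along the tool's x, y, z in mm, a list of three; "rot": the turn, a rotation vector about the tool's x, y, z in degrees, a list of three; "hand": the finger opening in mm, from 0 to 85.4. A call has 1 to 10 rows; each row shifts and turns the commanded pose from where the row before left it, along the tool's axes as they then stand; what a row does not reach is not made up. A row lasts 1/8 s, in which the tool goes at most 62.5 mm and 10.7 degrees, less where a joint would pass 70% of its speed; a pose out of reach is approached as far as the arm can. A call is refused whole if a number of a shift passes 62.5 or a number of a turn 10.7, either way. A call with a gripper value outside its range is refused whole. The fingers move at their own pace and stop on an object; "squeeze" is the grip in N (left out, the last holds). Time passes only in rows, so rows that do not move let the fingers close. It gives the time, the measured TCP pose, the force and the opening at its end, in the units of the state.
- manip.observe(): the state, without advancing time (a new reading comes with each control period).
- cams.capture(name): name is "scene" or "top" or "wrist"; returns (picture, depth): 400x640x3 uint8, red, green, blue; 400x640 float32, m along the optical axis (not along the pixel's ray), 0 where there is no reading.
- cams.calibration(name): a dict with "K" (3x3 intrinsics, pixels), "R" (3x3) and "t" (3): a world point X has camera coordinates R X + t; the wrist camera has in their place "T_tool_cam" (4x4, takes a point from camera to tool coordinates, whose origin is the TCP and whose axes are the tool frame's). Camera axes: x right, y down, z forward; pixel columns grow to the right and rows downward; lengths in m; the calibration is good to about 2 mm. A picture is of the moment at which its call begins: read the wrist's pose just before it. calibration takes no time and is no camera call.
- manip.finish_job(): hands the job in, once; it reports no verdict.
The state is a dict: "t": time; "joint_pos": joint angles; "joint_velocities": joint speeds; "effort": joint torques, N m; "eef_pos": TCP position; "tcp_rot": TCP orientation; "contact_force": force on the tool from outside, world axes, zero at the start; "ft_torque": the same for the moment, N m; "gripper_width": finger opening in m.
Only numpy, scipy, OpenCV 4.12 (cv2) and the standard library are available. Lean on these libraries where they do the work, as an engineer would, in place of code of your own. Each camera call takes 0.05 s, during which the arm holds its last target. There are 200 camera calls.

### The job

The e-bike controller modules in the bonding jig are ready for the setting rack. First turn the timer's numbered sleeve back to 0; then take each module out of the jig, lifting its spring hold-down finger first so that it is not pulled from under it, and lay it block upwards on the sloping rack, its length up the slope and its lower end at the front lip, the modules side by side. When all are on the rack, turn the sleeve to 6; leave the other things on the bench where they are.

Things in the scene. Friction and masses are not known exactly. Their poses are not given: they have to be found in the camera images.
- jig: fixed bonding jig, left or right of the rack: bed 172 x 260 mm (x = -70 to +102 mm), its top 22 mm above the bench, three stations 85 mm apart along y. Origin at bench level under the middle seat; x points from the front to the hinges, y left, z up. Round each seat low guides stand up from the bed: 5 mm high 29 mm to either side, and a 6 mm front bar at x = -54 mm.
- module_1: controller module (may be absent), at the start at seat_1 of the jig under finger_1: aluminium base plate 96 (x) x 44 (y) x 4 mm with a black block 60 (x) x 26 (y) x 24 mm centred on it, 28 mm high in all, 0.2 kg. Origin at the centre of its underside, z up through the block. Both ends are alike. Grasp the block across its 26 mm.
- module_2: controller module (may be absent), at the start at seat_2 of the jig under finger_2: aluminium base plate 96 (x) x 44 (y) x 4 mm with a black block 60 (x) x 26 (y) x 24 mm centred on it, 28 mm high in all, 0.2 kg. Origin at the centre of its underside, z up through the block. Both ends are alike. Grasp the block across its 26 mm.
- module_3: controller module (may be absent), at the start at seat_3 of the jig under finger_3: aluminium base plate 96 (x) x 44 (y) x 4 mm with a black block 60 (x) x 26 (y) x 24 mm centred on it, 28 mm high in all, 0.2 kg. Origin at the centre of its underside, z up through the block. Both ends are alike. Grasp the block across its 26 mm.
- seat_1 (a point): point on the jig bed's top (22 mm above the bench) under the centre of module_1 as seated; seats 1, 2, 3 go from the jig's left (+y) to its right
- seat_2 (a point): point on the jig bed's top (22 mm above the bench) under the centre of module_2 as seated; seats 1, 2, 3 go from the jig's left (+y) to its right
- seat_3 (a point): point on the jig bed's top (22 mm above the bench) under the centre of module_3 as seated; seats 1, 2, 3 go from the jig's left (+y) to its right
- finger_1 (a joint): angle (rad) of station 1's hold-down finger: 0 pressing on the rear end of the module's base plate (-0.06 with no module), 1.5 fully raised, thrown back. Hinge line parallel to the jig's y, at jig x = +85 mm, 44 mm above the bench. An over-centre spring presses it down below 0.75 and holds it up beyond 0.75; lifting takes 4 N at the knob.
- finger_1_knob (a point): centre of the black thumb roller on finger 1, 15 mm in diameter, 24 mm long, axis parallel to the hinge. With the finger down it is 43 mm in front of the hinge line and 33 mm above it (77 mm above the bench) and swings up and back on a 54 mm radius. Pinched over its 24 mm ends it turns in the grip. The finger bar below is 14 mm wide.
- finger_2 (a joint): angle (rad) of station 2's hold-down finger: 0 pressing on the rear end of the module's base plate (-0.06 with no module), 1.5 fully raised, thrown back. Hinge line parallel to the jig's y, at jig x = +85 mm, 44 mm above the bench. An over-centre spring presses it down below 0.75 and holds it up beyond 0.75; lifting takes 4 N at the knob.
- finger_2_knob (a point): centre of the black thumb roller on finger 2, 15 mm in diameter, 24 mm long, axis parallel to the hinge. With the finger down it is 43 mm in front of the hinge line and 33 mm above it (77 mm above the bench) and swings up and back on a 54 mm radius. Pinched over its 24 mm ends it turns in the grip. The finger bar below is 14 mm wide.
- finger_3 (a joint): angle (rad) of station 3's hold-down finger: 0 pressing on the rear end of the module's base plate (-0.06 with no module), 1.5 fully raised, thrown back. Hinge line parallel to the jig's y, at jig x = +85 mm, 44 mm above the bench. An over-centre spring presses it down below 0.75 and holds it up beyond 0.75; lifting takes 4 N at the knob.
- finger_3_knob (a point): centre of the black thumb roller on finger 3, 15 mm in diameter, 24 mm long, axis parallel to the hinge. With the finger down it is 43 mm in front of the hinge line and 33 mm above it (77 mm above the bench) and swings up and back on a 54 mm radius. Pinched over its 24 mm ends it turns in the grip. The finger bar below is 14 mm wide.
- deck: sloping grey deck of the fixed setting rack, 130 mm long, 294 mm wide inside. Origin on its top at the middle of the foot of the lower, front lip, 30 mm above the bench; x points up the slope (0.35 rad, away from the front), y left, z square to the deck. The lips at both ends stand 11 mm above the deck, the side walls (y = +-147 mm) 17 mm.
- timer: setting timer, a fixed grey housing 130 x 130 mm, its white dial face 32 mm above the bench. Origin at bench level below the sleeve's axis, x away from the front, y left. Black numerals 0 to 9 run clockwise round the face, 0.4 rad apart: 0 is 1.8 rad anticlockwise from above of the timer's x, 9 is 1.8 rad clockwise of it.
- sleeve (a joint): angle (rad) of the timer's sleeve, clockwise from above: 0 at numeral 0, 0.4 for each numeral, 2.4 at numeral 6. It clicks into a detent at every numeral (about 0.08 N m to leave one) and has end stops just beyond 0 and 9.
- sleeve_grip (a point): point on the upright axis of the timer's sleeve, 58 mm above the bench, where it can be gripped from above: the sleeve is a knurled steel cylinder 44 mm in diameter, from 32 to 66 mm above the bench. A black pointer at its foot and a black line on its top point at the numeral that is set.
- spanner_15: combination spanner, 33 x 216 x 6 mm, lying near the front edge of the bench; a bystander
- mallet: rubber mallet with a wooden handle, 85 x 232 x 43 mm, lying near the front edge of the bench; a bystander
- tape_roll: roll of grey tape, 89 mm across, 25 mm high; a bystander
- brake_pads: small white carton, 55 x 85 x 23 mm, behind the work; a bystander

How it is judged:
On the way, in this order (a step that is already met when the one before it is completed fails the run):
1. the timer's sleeve is at 0 (value of joint sleeve below 0.1 rad), for 0.2 s.
2. with the sleeve still at 0, all modules lie on the rack (x of module_1 in the frame of deck between 0.04 and 0.068 m and y of module_1 in the frame of deck between -0.128 and 0.128 m and z of module_1 in the frame of deck between -0.004 and 0.006 m and angle between the z axis of each of module_1, module_2, module_3 and the z axis of deck, either way round below 0.12 rad and angle between the x axis of each of module_1, module_2, module_3 and the x axis of deck, either way round below 0.3 rad and angle between each of module_1, module_2, module_3's own z axis and vertical below 0.8 rad and linear speed of each of module_1, module_2, module_3 below 0.03 m/s and contact force between each of module_1, module_2, module_3 and the fingers below 0.1 N and x of module_2 in the frame of deck between 0.04 and 0.068 m and y of module_2 in the frame of deck between -0.128 and 0.128 m and z of module_2 in the frame of deck between -0.004 and 0.006 m and x of module_3 in the frame of deck between 0.04 and 0.068 m and y of module_3 in the frame of deck between -0.128 and 0.128 m and z of module_3 in the frame of deck between -0.004 and 0.006 m and value of joint sleeve below 0.12 rad), for 0.2 s.
At the end, for the whole second after the job is handed in: Every module present lies released and at rest flat on the rack's deck (within 0.12 rad), block upwards, its length up the slope within 0.3 rad, its lower end within 20 mm of the front lip, and inside the side walls; the sleeve is in the detent at 6 (within a quarter of a step, 0.1 rad) (x of module_1 in the frame of deck between 0.04 and 0.068 m and y of module_1 in the frame of deck between -0.128 and 0.128 m and z of module_1 in the frame of deck between -0.004 and 0.006 m and angle between the z axis of each of module_1, module_2, module_3 and the z axis of deck, either way round below 0.12 rad and angle between the x axis of each of module_1, module_2, module_3 and the x axis of deck, either way round below 0.3 rad and angle between each of module_1, module_2, module_3's own z axis and vertical below 0.8 rad and linear speed of each of module_1, module_2, module_3 below 0.03 m/s and contact force between each of module_1, module_2, module_3 and the fingers below 0.1 N and x of module_2 in the frame of deck between 0.04 and 0.068 m and y of module_2 in the frame of deck between -0.128 and 0.128 m and z of module_2 in the frame of deck between -0.004 and 0.006 m and x of module_3 in the frame of deck between 0.04 and 0.068 m and y of module_3 in the frame of deck between -0.128 and 0.128 m and z of module_3 in the frame of deck between -0.004 and 0.006 m and value of joint sleeve between 2.3 and 2.5 rad); the robot touches nothing.
It fails at once if module 1 is lifted out of its seat by the gripper while its finger is still down (z of module_1 in the frame of jig above 0.031 m and contact force between module_1 and the fingers above 1 N and distance between module_1 and finger_1_knob below 0.085 m).
It fails at once if module 2 is lifted out of its seat by the gripper while its finger is still down (z of module_2 in the frame of jig above 0.031 m and contact force between module_2 and the fingers above 1 N and distance between module_2 and finger_2_knob below 0.085 m).
It fails at once if module 3 is lifted out of its seat by the gripper while its finger is still down (z of module_3 in the frame of jig above 0.031 m and contact force between module_3 and the fingers above 1 N and distance between module_3 and finger_3_knob below 0.085 m).
It fails at once if the spanner, mallet, tape roll or white carton is pushed more than 40 mm from its place (distance of any of spanner_15, mallet, tape_roll, brake_pads from where it was at the start of the episode above 0.04 m).
Of module_1, module_2, module_3 only 2 to 3 are there at a start; the rules pass over those that are not, and their reading is None.
At some moment in a run one of module_1, module_2, module_3 may be knocked a few centimetres aside while the robot is not near it.
Once in a run the grip may slacken for a moment while it holds something.
It also fails if it takes over 210 s, if anything falls off the work surface, if the arm or the gripper's body presses on something with over 40 N, if the wrist force passes 120 N, or if a joint passes its speed limit or range.

## Working session

There is one attempt and no reset: what is moved stays moved. The work goes in short steps, Python scripts to look and compute and a tool call to move; the robot and the scene stay as the last step left them, time stands still between calls to the robot, and variables do not carry over. Pictures are saved under pics/ and viewed, about 12 in all and at most 16, crops included, and the job is handed in when it is done.

Besides the shell and the picture viewer there is one more tool, called after ">>>" by a JSON object that holds its "api" and its "payload". jog_arm: Moves the arm, as the interface text tells. Its arguments: {"type":"object","properties":{"linear":{"type":"array","items":{"type":"array","items":{"type":"number"}}},"rot":{"type":"array","items":{"type":"array","items":{"type":"number"}}},"hand":{"type":"array","items":{"type":"number"}},"squeeze":{"type":"number"}},"required":["linear","rot","hand"]}

```bash
ls; mkdir -p pics
python3 - <<'E'
from workcell import manip,cams
import cv2,numpy as np
s=manip.observe();print(s)
for n in("top","scene"):
    p,d=cams.capture(n);cv2.imwrite(f"pics/{n}0.png",p[:,:,::-1]);np.save(f"{n}0.npy",d);print(n,cams.calibration(n))
print(cams.calibration("wrist"))
E
```

```text
pics
{'t': 0.0, 'joint_pos': array([-1.33630739e+00,  2.63537054e-01, -4.89285658e-02,  1.25939502e+00,
        2.58223414e-06,  1.41551662e+00]), 'joint_velocities': array([ 0.00084153, -0.00131714, -0.00124217, -0.00023152, -0.00137801,
        0.00175873]), 'effort': array([-3.78804092e-03, -6.37619877e+01,  3.84571302e+01,  1.36383195e-02,
       -8.72618125e-05, -1.83602901e-05]), 'eef_pos': array([ 0.19943272, -0.48537191,  0.24482083]), 'tcp_rot': array([-3.14142550e+00,  1.05111214e-03, -1.18102760e+00]), 'contact_force': array([-0.256962  ,  0.3081129 , -0.31285762]), 'ft_torque': array([ 0.00041398,  0.0120422 , -0.01353992]), 'gripper_width': 0.08530398340803269}
top {'K': array([[490.11221514,   0.        , 323.38745452],
       [  0.        , 490.11221514, 199.10746188],
       [  0.        ,   0.        ,   1.        ]]), 'R': array([[-0.02388393, -0.99968592,  0.00759091],
       [-0.9897612 ,  0.02257664, -0.14093638],
       [ 0.14072074, -0.01087931, -0.98998955]]), 't': array([0.07013185, 0.59551127, 1.41249775])}
scene {'K': array([[454.60081463,   0.        , 320.49764388],
       [  0.        , 454.60081463, 200.22602339],
       [  0.        ,   0.        ,   1.        ]]), 'R': array([[-0.7339219 , -0.6789923 , -0.01811364],
       [-0.50100347,  0.55915594, -0.66056049],
       [ 0.45864383, -0.47572481, -0.75055429]]), 't': array([0.45724263, 0.30385501, 1.1608937 ])}
{'K': array([[315.40536597,   0.        , 319.98832225],
       [  0.        , 315.40536597, 208.71955464],
       [  0.        ,   0.        ,   1.        ]]), 'T_tool_cam': array([[ 9.99999554e-01,  8.66751494e-04, -3.74607926e-04,
        -1.33904606e-04],
       [-7.36445340e-04,  9.64226873e-01,  2.65077337e-01,
        -6.78443602e-02],
       [ 5.90963207e-04, -2.65076943e-01,  9.64227082e-01,
        -1.28889094e-01],
       [ 0.00000000e+00,  0.00000000e+00,  0.00000000e+00,
         1.00000000e+00]])}
```

View pics/top0.png

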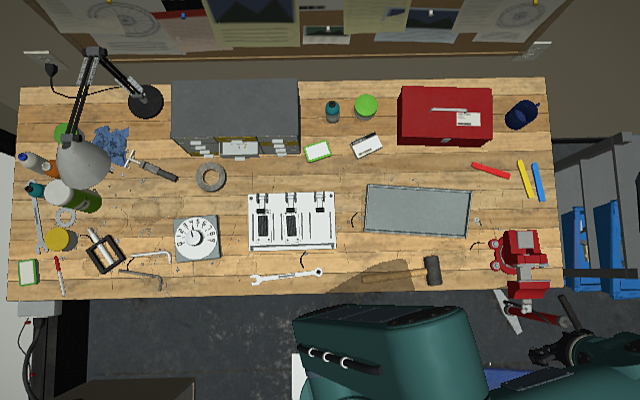

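View pics/scene0.png

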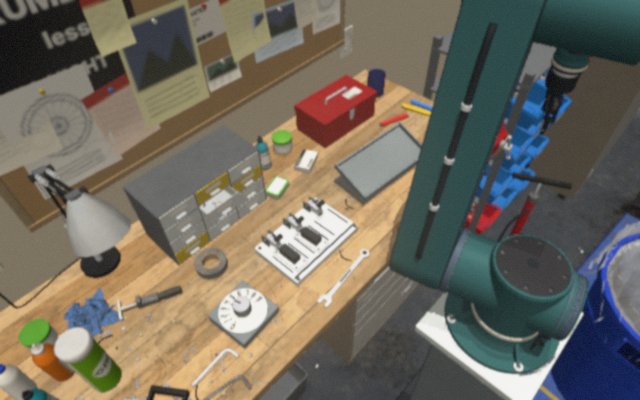

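Top view: the timer is at about (195,239) px. The jig is at (292,221) px with modules at seats 1 and 2 and seat 3 empty. The rack is at (417,210) px. Next I'll enlarge the work area.

Run:
```python
import cv2
p=cv2.imread("pics/top0.png")
a=cv2.resize(p[175:270,165:345],None,fx=4.4,fy=4.4,interpolation=cv2.INTER_CUBIC)
b=cv2.resize(p[175:245,355:485],(792,426)[0:2],interpolation=cv2.INTER_CUBIC)[:, :]
cv2.imwrite("pics/cropA.png",a)
cv2.imwrite("pics/cropB.png",b);print(a.shape,b.shape)
```

```text
(418, 792, 3) (426, 792, 3)
```

View pics/cropA.png

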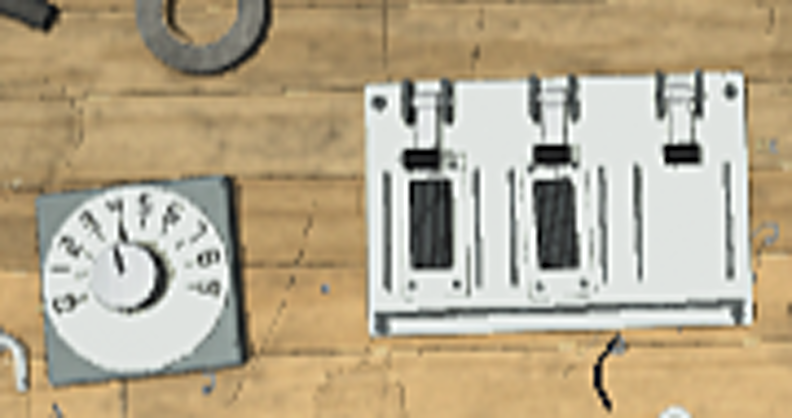

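View pics/cropB.png

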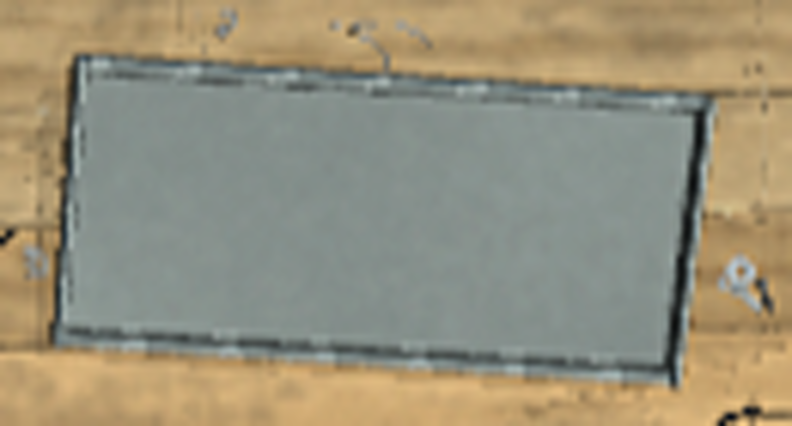

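```bash
cat > h.py <<'E'
import numpy as np
from workcell import manip,cams
from scipy.spatial.transform import Rotation as Ro
def tool():
    s=manip.observe();return Ro.from_euler('xyz',s['tcp_rot']).as_matrix(),s['eef_pos']
def cam(n):
    c=cams.calibration(n)
    if 'R' in c: return c['K'],c['R'].T,-c['R'].T@c['t']
    R,p=tool();T=c['T_tool_cam'];return c['K'],R@T[:3,:3],p+R@T[:3,3]
def atz(C,u,v,z):
    K,R,o=C;d=R@np.linalg.solve(K,[u,v,1.]);return o+d*(z-o[2])/d[2]
def pts(C,d,us,vs):
    K,R,o=C;us,vs=np.ravel(us),np.ravel(vs);z=d[vs,us]
    return (o+(R@(np.linalg.inv(K)@np.array([us,vs,np.ones_like(us)])*z)).T)[z>0]
def proj(C,X):
    K,R,o=C;q=K@R.T@(np.asarray(X)-o);return q[:2]/q[2]
E
python3 - <<'E'
from h import *
C=cam('top');print("cam",C[2])
A=lambda u,v,z:print((u,v),atz(C,165+u/4.4-.4,175+v/4.4-.4,z).round(4))
print('bed');[A(*q,.022) for q in((367,88),(743,73),(750,325),(371,335))]
print('knobs');[A(*q,.077+.006) for q in((422,157),(552,155),(682,154))]
print('blocks');[A(*q,.050) for q in((410,180),(452,180),(452,269),(410,269),(533,180),(575,180),(581,267),(540,269))]
print('timer');[A(*q,.032) for q in((37,197),(232,177),(245,362),(50,384))]
A(123,274,.066)
d=np.load('top0.npy')
print('rack')
for (u,v),z in(((75,55),.085),((713,97),.085),((676,385),.041),((55,345),.041)):
    print(atz(C,355+u/6.092-.4,175+v/6.092-.4,z).round(4))
us,vs=np.meshgrid(np.arange(372,462),np.arange(192,228))
P=pts(C,d,us,vs);c=P.mean(0);n=np.linalg.svd(P-c)[2][2];n*=np.sign(n[2]);print('deck',c.round(4),n.round(4),np.arccos(n[2]),'yaw',np.arctan2(-n[1],-n[0]),np.std((P-c)@n))
for nm,(u,v) in dict(bedA=(290,245),bedB=(320,205),sleeve=(193,237)).items(): print(nm,pts(C,d,[u],[v]).round(4))
E
```

```text
cam [0.39232124 0.07203217 1.48175485]
bed
(367, 88) [0.6187 0.2824 0.022 ]
(743, 73) [0.6232 0.025  0.022 ]
(750, 325) [0.4512 0.0249 0.022 ]
(371, 335) [0.4505 0.2801 0.022 ]
knobs
(422, 157) [0.5629 0.2379 0.083 ]
(552, 155) [0.5622 0.1531 0.083 ]
(682, 154) [0.5609 0.0683 0.083 ]
blocks
(410, 180) [0.5516 0.2499 0.05  ]
(452, 180) [0.551  0.2219 0.05  ]
(452, 269) [0.4917 0.2224 0.05  ]
(410, 269) [0.4923 0.2502 0.05  ]
(533, 180) [0.5497 0.1679 0.05  ]
(575, 180) [0.5491 0.1399 0.05  ]
(581, 267) [0.491  0.1369 0.05  ]
(540, 269) [0.4903 0.1641 0.05  ]
timer
(37, 197) [0.5479 0.5031 0.032 ]
(232, 177) [0.5584 0.3721 0.032 ]
(245, 362) [0.4342 0.3626 0.032 ]
(50, 384) [0.4227 0.4921 0.032 ]
(123, 274) [0.4923 0.4359 0.066 ]
rack
[ 0.6332 -0.0703  0.085 ]
[ 0.6062 -0.3727  0.085 ]
[ 0.4726 -0.3594  0.041 ]
[ 0.4989 -0.06    0.041 ]
deck [ 0.5581 -0.2161  0.0543] [-0.3443  0.0296  0.9384] 0.35280659666232317 yaw -0.08574022436702833 0.0030423424866536167
bedA [[0.4643 0.158  0.0282]]
bedB [[0.5793 0.0667 0.0439]]
sleeve [[0.4916 0.4332 0.0712]]
```

```bash
cat >> h.py <<'E'
def down(yaw,tilt=0.):
    "tool down, jaw axis at yaw; then turned by tilt about tool x"
    return Ro.from_euler('z',yaw).as_matrix()@Ro.from_euler('x',np.pi+tilt).as_matrix()
def plan(p,R,n,start=None):
    R0,p0=tool() if start is None else start
    dv=Ro.from_matrix(R0.T@R).as_rotvec();print('from',p0.round(4),'yaw',np.arctan2(R0[1,0],R0[0,0]).round(3))
    L=[(Ro.from_matrix(R0)*Ro.from_rotvec(dv*k/n)).as_matrix().T@(np.asarray(p)-p0)/n*1e3 for k in range(n)]
    print('rot/row',np.degrees(dv/n).round(1).tolist());print('lin',[l.round(1).tolist() for l in L])
E
python3 -c "
from h import *
plan([.490,.435,.16],down(-.3),20)"
```

```text
from [ 0.1994 -0.4854  0.2449] yaw -1.181
rot/row [-0.0, 0.0, -2.5]
lin [[-37.0, -30.9, 4.3], [-35.6, -32.5, 4.3], [-34.2, -34.1, 4.3], [-32.6, -35.5, 4.3], [-31.0, -36.9, 4.3], [-29.4, -38.3, 4.3], [-27.7, -39.5, 4.3], [-25.9, -40.7, 4.3], [-24.1, -41.8, 4.3], [-22.2, -42.8, 4.3], [-20.3, -43.8, 4.3], [-18.4, -44.6, 4.3], [-16.4, -45.4, 4.3], [-14.4, -46.1, 4.3], [-12.3, -46.7, 4.3], [-10.3, -47.2, 4.3], [-8.2, -47.6, 4.2], [-6.1, -47.9, 4.2], [-4.0, -48.1, 4.2], [-1.8, -48.2, 4.2]]
```

>>> {"api": "jog_arm", "payload": {"linear": [[-37,-31,4],[-36,-32,4],[-34,-34,4],[-33,-35,4],[-31,-37,4],[-29,-38,4],[-28,-40,4],[-26,-41,4],[-24,-42,4],[-22,-43,4]], "rot": [[0,0,-2.5],[0,0,-2.5],[0,0,-2.5],[0,0,-2.5],[0,0,-2.5],[0,0,-2.5],[0,0,-2.5],[0,0,-2.5],[0,0,-2.5],[0,0,-2.5]], "hand": [85,85,85,85,85,85,85,85,85,85], "squeeze": 60}}

```text
t: 1.35
eef_pos: [0.3455, -0.0239, 0.2052]
tcp_rot: [-3.142, -0.0, -0.743]
contact_force: [0.1, -0.6, 0.7]
gripper_width: 0.0848
```

>>> {"api": "jog_arm", "payload": {"linear": [[-20,-44,4],[-18,-45,4],[-16,-45,4],[-14,-46,4],[-12,-47,4],[-10,-47,4],[-8,-48,4],[-6,-48,4],[-4,-48,4],[-2,-48,4]], "rot": [[0,0,-2.5],[0,0,-2.5],[0,0,-2.5],[0,0,-2.5],[0,0,-2.5],[0,0,-2.5],[0,0,-2.5],[0,0,-2.5],[0,0,-2.5],[0,0,-2.5]], "hand": [85,85,85,85,85,85,85,85,85,85]}}

```text
t: 2.6
eef_pos: [0.4957, 0.4345, 0.1648]
tcp_rot: [3.141, 0.0, -0.307]
contact_force: [1.1, -0.2, 0.0]
gripper_width: 0.0849
```

```bash
cat > look.py <<'E'
import sys,cv2
from h import *
C=cam('wrist');p,d=cams.capture('wrist');n=sys.argv[1]
cv2.imwrite(f'pics/{n}.png',p[:,:,::-1]);np.savez(n,d=d,K=C[0],R=C[1],o=C[2]);print(manip.observe()['joint_pos'].round(3),tool()[1].round(4))
E
python3 look.py w1
```

```text
[6.000e-01 5.310e-01 1.600e-01 1.200e+00 1.000e-03 2.474e+00] [0.4965 0.4387 0.1633]
```

View pics/w1.png

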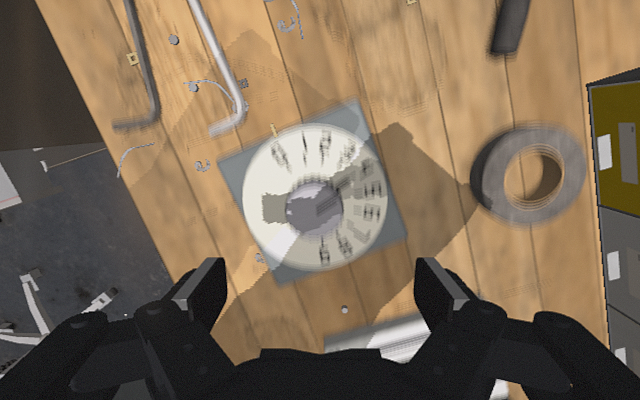

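The blurred wrist view shows the sleeve's top at about (314,208) px on the dial.

```bash
python3 -c "
from h import *
f=np.load('w1.npz');print(atz((f['K'],f['R'],f['o']),314,208,.066),tool())
plan([.492,.435,.056],down(-.3),4)"
```

```text
[0.49357988 0.44118777 0.066     ] (array([[ 9.54490720e-01, -2.98239875e-01, -6.65547591e-04],
       [-2.98239261e-01, -9.54490732e-01,  8.86286930e-04],
       [-8.99585110e-04, -6.47460228e-04, -9.99999386e-01]]), array([0.49653549, 0.43868296, 0.16328093]))
from [0.4965 0.4387 0.1633] yaw -0.303
rot/row [-0.0, 0.0, -0.0]
lin [[-0.8, 1.2, 26.8], [-0.8, 1.2, 26.8], [-0.8, 1.2, 26.8], [-0.8, 1.2, 26.8]]
```

>>> {"api": "jog_arm", "payload": {"linear": [[-3,3,20],[0,0,30],[0,0,30],[0,0,27],[0,0,0],[0,0,0],[0,0,0],[0,0,0],[0,0,0]], "rot": [[0,0,0],[0,0,0],[0,0,0],[0,0,0],[0,0,0],[0,0,0],[0,0,0],[0,0,0],[0,0,0]], "hand": [85,85,85,85,85,60,40,40,40]}}

```text
t: 3.78
eef_pos: [0.4905, 0.432, 0.0599]
tcp_rot: [-3.14, 0.002, -0.307]
contact_force: [-12.5, 3.6, 12.1]
gripper_width: 0.042
```

>>> {"api": "jog_arm", "payload": {"linear": [[-2,0,0],[0,0,0],[0,0,0],[0,0,0],[0,0,0],[0,0,0],[0,0,0],[0,0,0],[0,0,0],[0,0,0]], "rot": [[0,0,-9.2],[0,0,-9.2],[0,0,-9.2],[0,0,-9.2],[0,0,-9.2],[0,0,-9.2],[0,0,-9.2],[0,0,-9.2],[0,0,-9.2],[0,0,-9.2]], "hand": [40,40,40,40,40,40,40,40,40,40]}}

```text
t: 5.03
eef_pos: [0.4926, 0.4335, 0.0601]
tcp_rot: [3.137, -0.006, 1.302]
contact_force: [11.1, 9.7, -3.4]
gripper_width: 0.042
```

>>> {"api": "jog_arm", "payload": {"linear": [[0,0,0],[0,0,0],[0,0,0]], "rot": [[0,0,0],[0,0,0],[0,0,0]], "hand": [40,40,40]}}

```text
t: 5.4
eef_pos: [0.4926, 0.4335, 0.06]
tcp_rot: [3.137, -0.006, 1.297]
contact_force: [11.1, 8.5, -3.1]
gripper_width: 0.042
```

```bash
python3 -c "
from h import *
print(manip.observe())"
```

```text
{'t': 5.4, 'joint_pos': array([ 5.97492173e-01,  5.80229811e-01, -4.45498264e-02,  9.39028910e-01,
        3.26457884e-04,  8.71129026e-01]), 'joint_velocities': array([ 0.00067933,  0.00026634, -0.00139489,  0.00121191, -0.00034913,
       -0.00021105]), 'effort': array([ 8.62774719e-01, -8.79565787e+01,  2.73641378e+01,  5.66082940e+00,
       -3.08592645e-01, -4.67298401e-02]), 'eef_pos': array([0.49262541, 0.43353586, 0.0600178 ]), 'tcp_rot': array([ 3.13734249, -0.00555625,  1.29717242]), 'contact_force': array([11.14828995,  8.54632134, -3.13097128]), 'ft_torque': array([ 1.83985961, -2.18687728, -0.09453452]), 'gripper_width': 0.04202543492644473}
```

>>> {"api": "jog_arm", "payload": {"linear": [[0,0,0],[0,0,0],[0,0,0],[0,0,-20],[0,0,-40],[0,0,-40],[0,0,-20],[0,0,0],[0,0,0]], "rot": [[0,0,0],[0,0,0],[0,0,0],[0,0,0],[0,0,0],[0,0,0],[0,0,-5],[0,0,-5],[0,0,-5]], "hand": [85,85,85,85,85,85,85,85,85]}}

```text
t: 6.52
eef_pos: [0.4899, 0.4316, 0.1786]
tcp_rot: [3.141, -0.0, 1.562]
contact_force: [0.3, -0.2, 1.0]
gripper_width: 0.0849
```

```bash
python3 look.py w2; python3 -c "
import cv2
p=cv2.imread('pics/w2.png');cv2.imwrite('pics/w2c.png',cv2.resize(p[100:330,200:440],None,fx=2.5,fy=2.5))"
```

```text
[0.598 0.508 0.16  1.223 0.    0.602] [0.4898 0.4316 0.1784]
```

View pics/w2c.png

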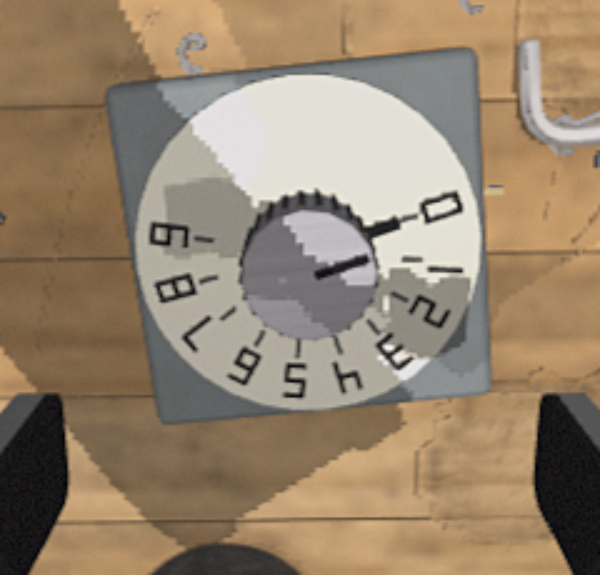

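The sleeve points at 0, sleeve top at (325,209) px in the full frame. Now I'll go over the jig.

```bash
python3 -c "
from h import *
f=np.load('w2.npz');print(atz((f['K'],f['R'],f['o']),324.8,208.8,.066))
plan([.50,.18,.20],down(np.pi/2),6)"
```

```text
[0.48994753 0.43608453 0.066     ]
from [0.4898 0.4316 0.1784] yaw 1.566
rot/row [-0.0, 0.0, -0.0]
lin [[-41.9, 1.9, -3.6], [-41.9, 1.9, -3.6], [-41.9, 1.8, -3.6], [-41.9, 1.8, -3.6], [-41.9, 1.8, -3.6], [-41.9, 1.7, -3.6]]
```

>>> {"api": "jog_arm", "payload": {"linear": [[-42,2,-4],[-42,2,-4],[-42,2,-4],[-42,2,-4],[-42,2,-4],[-42,2,-4],[0,0,0],[0,0,0]], "rot": [[0,0,0],[0,0,0],[0,0,0],[0,0,0],[0,0,0],[0,0,0],[0,0,0],[0,0,0]], "hand": [60,40,20,0,0,0,0,0]}}

```text
t: 7.58
eef_pos: [0.4989, 0.1798, 0.2023]
tcp_rot: [-3.142, -0.0, 1.558]
contact_force: [0.7, 0.7, -1.1]
gripper_width: 0.0
```

```bash
python3 look.py w3
```

```text
[ 0.193  0.289 -0.129  1.152  0.     0.204] [0.4989 0.1801 0.2022]
```

View pics/w3.png

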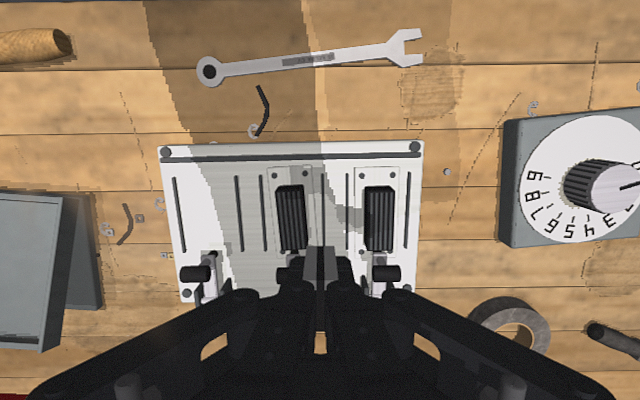

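Knob 3 is at (195,273) px and knob 1 at (386,272). Block 2 spans about (275–308, 186–250) and block 1 (364–393, 186–251).

```bash
python3 -c "
from h import *
f=np.load('w3.npz');C=(f['K'],f['R'],f['o'])
for u,v,z in((195,273,.08),(386,272,.08),(275,186,.05),(303,186,.05),(308,250,.05),(280,251,.05),(366,186,.05),(392,187,.05),(393,250,.05),(364,251,.05),(159,146,.022),(424,143,.022)): print(u,v,atz(C,u,v,z).round(4))
plan([.530,.237,.086],down(np.pi/2),5)"
```

```text
195 273 [0.5585 0.0703 0.08  ]
386 272 [0.5597 0.2374 0.08  ]
275 186 [0.488  0.1398 0.05  ]
303 186 [0.4883 0.1652 0.05  ]
308 250 [0.5507 0.1683 0.05  ]
280 251 [0.5514 0.1414 0.05  ]
366 186 [0.489  0.2223 0.05  ]
392 187 [0.4902 0.2459 0.05  ]
393 250 [0.5518 0.2499 0.05  ]
364 251 [0.5524 0.2221 0.05  ]
159 146 [0.4529 0.0259 0.022 ]
424 143 [0.4532 0.2811 0.022 ]
from [0.4989 0.1801 0.2022] yaw 1.559
rot/row [-0.0, -0.0, -0.1]
lin [[11.4, 6.1, 23.2], [11.4, 6.1, 23.2], [11.4, 6.1, 23.2], [11.4, 6.2, 23.2], [11.4, 6.2, 23.2]]
```

>>> {"api": "jog_arm", "payload": {"linear": [[12,6,23],[12,6,23],[11,6,23],[11,6,24],[11,5,23],[0,6,0],[0,8,-2],[0,8,-5],[0,8,-5],[0,8,-4]], "rot": [[0,0,0],[0,0,0],[0,0,0],[0,0,0],[0,0,0],[0,0,0],[0,0,0],[0,0,0],[0,0,0],[0,0,0]], "hand": [0,0,0,0,0,0,0,0,0,0]}}

```text
t: 8.88
eef_pos: [0.5633, 0.2362, 0.105]
tcp_rot: [-3.137, -0.002, 1.56]
contact_force: [-29.9, 0.6, 40.8]
gripper_width: -0.0002
```

>>> {"api": "jog_arm", "payload": {"linear": [[0,8,-3],[0,8,-2],[0,8,0],[0,8,0],[0,5,0],[0,0,0],[0,-20,0],[0,-30,0],[0,-20,0],[0,0,0]], "rot": [[0,0,0],[0,0,0],[0,0,0],[0,0,0],[0,0,0],[0,0,0],[0,0,0],[0,0,0],[0,0,0],[0,0,0]], "hand": [0,0,0,0,0,0,0,0,0,0]}}

```text
t: 10.12
eef_pos: [0.5324, 0.2362, 0.1075]
tcp_rot: [-3.141, 0.0, 1.56]
contact_force: [0.8, 0.0, 0.6]
gripper_width: -0.0002
```

```bash
python3 look.py w4; python3 -c "
import cv2
p=cv2.imread('pics/w4.png');cv2.imwrite('pics/w4c.png',cv2.resize(p[120:330,160:460],None,fx=2,fy=2))"
```

```text
[ 0.277  0.435 -0.171  0.965 -0.     0.288] [0.5336 0.2362 0.1075]
```

View pics/w4c.png

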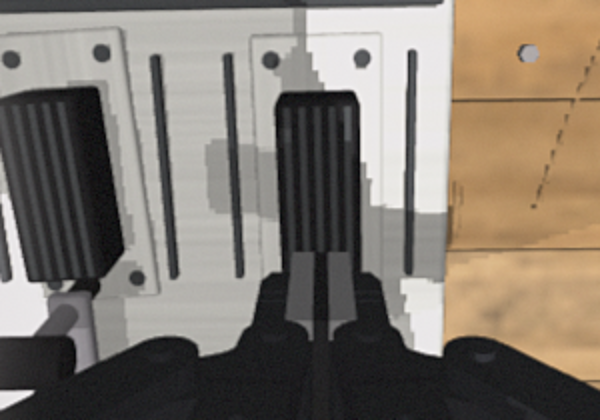

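>>> {"api": "jog_arm", "payload": {"linear": [[0,-30,-30],[0,-40,-40],[0,0,0]], "rot": [[0,0,0],[0,0,0],[0,0,0]], "hand": [0,0,0]}}

```text
t: 10.55
eef_pos: [0.4637, 0.2374, 0.18]
tcp_rot: [3.138, -0.001, 1.56]
contact_force: [0.7, 0.2, -0.3]
gripper_width: 0.0002
```

```bash
python3 look.py w5; python3 -c "
import cv2
from h import *
f=np.load('w5.npz');C=(f['K'],f['R'],f['o'])
for y in(.2375,.1525,.07):
  for X in((.5605,y,.084),(.635,y,.09)): print(X,proj(C,X).round())
p=cv2.imread('pics/w5.png');cv2.imwrite('pics/w5c.png',cv2.resize(p[150:350,120:480],None,fx=2,fy=2))"
```

```text
[ 0.316  0.285 -0.202  1.081 -0.     0.327] [0.4644 0.2373 0.1785]
(0.5605, 0.2375, 0.084) [320. 327.]
(0.635, 0.2375, 0.09) [321. 405.]
(0.5605, 0.1525, 0.084) [217. 328.]
(0.635, 0.1525, 0.09) [224. 406.]
(0.5605, 0.07, 0.084) [118. 329.]
(0.635, 0.07, 0.09) [129. 406.]
```

View pics/w5c.png

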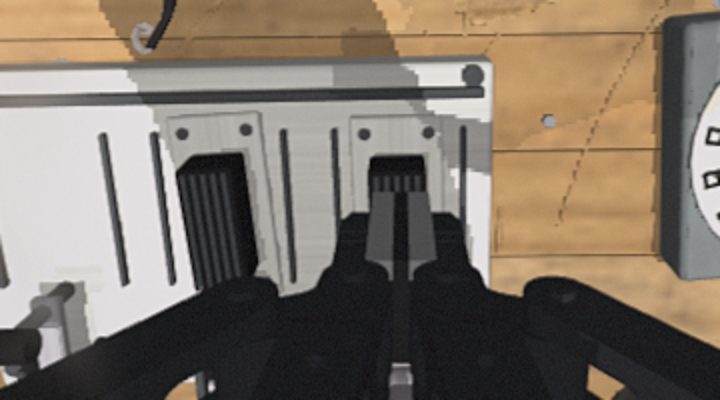

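```bash
python3 -c "
import cv2
from h import *
for n in('scene','top'):
  C=cam(n);p,d=cams.capture(n)
  for y in(.2375,.1525,.07):
   for X in((.5605,y,.077),(.635,y,.09)): 
    u=proj(C,X).round().astype(int);print(n,X,u,pts(C,d,[u[0]],[u[1]]).round(3))
  u=proj(C,(.56,.16,.06)).astype(int);x0,y0=u[0]-65,u[1]-45;print(x0,y0)
  cv2.imwrite(f'pics/{n}1.png',cv2.resize(p[y0:y0+90,x0:x0+130,::-1],None,fx=3,fy=3,interpolation=cv2.INTER_CUBIC))
a=[cv2.imread(f'pics/{n}1.png') for n in('scene','top')];cv2.imwrite('pics/st1.png',np.vstack(a))
"
```

```text
scene (0.5605, 0.2375, 0.077) [278 238] [[0.594 0.212 0.024]]
scene (0.635, 0.2375, 0.09) [259 221] [[0.632 0.24  0.097]]
scene (0.5605, 0.1525, 0.077) [300 221] [[0.444 0.256 0.268]]
scene (0.635, 0.1525, 0.09) [281 204] [[0.697 0.103 0.   ]]
scene (0.5605, 0.07, 0.077) [319 204] [[0.451 0.184 0.26 ]]
scene (0.635, 0.07, 0.09) [301 189] [[0.429 0.259 0.39 ]]
233 180
top (0.5605, 0.2375, 0.077) [261 211] [[0.567 0.243 0.027]]
top (0.635, 0.2375, 0.09) [260 185] [[0.634 0.237 0.099]]
top (0.5605, 0.1525, 0.077) [290 211] [[0.558 0.153 0.088]]
top (0.635, 0.1525, 0.09) [290 184] [[ 0.653  0.157 -0.004]]
top (0.5605, 0.07, 0.077) [319 210] [[0.56  0.07  0.083]]
top (0.635, 0.07, 0.09) [318 184] [[0.65  0.071 0.   ]]
223 166
```

View pics/st1.png

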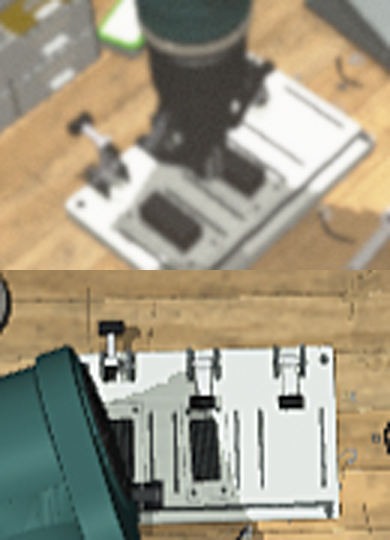

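Finger 1 is thrown back: its knob reads (0.634, 0.237, 0.099). Now finger 2 the same way, slightly lower.

>>> {"api": "jog_arm", "payload": {"linear": [[-28,0,0],[-28,0,0],[-29,14,25],[0,25,37],[0,25,37],[0,7,0],[0,8,-1],[0,8,-4],[0,8,-4],[0,8,-4]], "rot": [[0,0,0],[0,0,0],[0,0,0],[0,0,0],[0,0,0],[0,0,0],[0,0,0],[0,0,0],[0,0,0],[0,0,0]], "hand": [0,0,0,0,0,0,0,0,0,0]}}

```text
t: 11.95
eef_pos: [0.5612, 0.1511, 0.0927]
tcp_rot: [-3.135, -0.0, 1.56]
contact_force: [-14.5, 1.4, 11.8]
gripper_width: 0.0001
```

>>> {"api": "jog_arm", "payload": {"linear": [[0,8,-4],[0,8,-3],[0,8,0],[0,8,0],[0,3,0],[0,0,0],[0,-20,0],[0,-30,-20],[0,-10,-50],[0,0,0]], "rot": [[0,0,0],[0,0,0],[0,0,0],[0,0,0],[0,0,0],[0,0,0],[0,0,0],[0,0,0],[0,0,0],[0,0,0]], "hand": [0,0,0,0,0,0,20,40,60,60]}}

```text
t: 13.2
eef_pos: [0.5421, 0.1513, 0.1718]
tcp_rot: [3.136, -0.001, 1.559]
contact_force: [0.1, -1.7, 0.1]
gripper_width: 0.0598
```

```bash
cat > chk.py <<'E'
from h import *
C=cam('top');p,d=cams.capture('top')
for y in(.2375,.1525):
   for X in((.5605,y,.077),(.635,y,.09)): 
    u=proj(C,X).round().astype(int);print(X,u,pts(C,d,[u[0]],[u[1]]).round(3))
E
python3 chk.py; python3 -c "
from h import *
plan([.5215,.153,.10],down(np.pi/2),5)"
```

```text
(0.5605, 0.2375, 0.077) [261 211] [[0.493 0.17  0.65 ]]
(0.635, 0.2375, 0.09) [260 185] [[0.54  0.173 0.636]]
(0.5605, 0.1525, 0.077) [290 211] [[0.492 0.121 0.647]]
(0.635, 0.1525, 0.09) [290 184] [[0.541 0.121 0.635]]
from [0.5418 0.1511 0.1699] yaw 1.559
rot/row [0.0, -0.0, -0.1]
lin [[0.3, -4.1, 14.0], [0.3, -4.1, 14.0], [0.3, -4.1, 14.0], [0.4, -4.1, 14.0], [0.4, -4.1, 14.0]]
```

>>> {"api": "jog_arm", "payload": {"linear": [[0,-30,-10],[0,-30,0],[0,0,0],[0,0,0]], "rot": [[0,0,0],[0,0,0],[0,0,0],[0,0,0]], "hand": [60,60,60,60]}}

```text
t: 13.75
eef_pos: [0.4814, 0.1517, 0.1778]
tcp_rot: [-3.142, 0.0, 1.559]
contact_force: [-0.0, 0.6, -0.3]
gripper_width: 0.0603
```

```bash
sed -i "s/C=cam('top');p,d=cams.capture('top')/import sys;n=sys.argv[1];C=cam(n);p,d=cams.capture(n)/" chk.py; python3 chk.py scene; python3 chk.py top; python3 look.py w6
```

```text
(0.5605, 0.2375, 0.077) [278 238] [[0.593 0.212 0.024]]
(0.635, 0.2375, 0.09) [259 221] [[0.633 0.239 0.095]]
(0.5605, 0.1525, 0.077) [300 221] [[0.563 0.149 0.07 ]]
(0.635, 0.1525, 0.09) [281 204] [[0.694 0.106 0.006]]
(0.5605, 0.2375, 0.077) [261 211] [[0.494 0.171 0.639]]
(0.635, 0.2375, 0.09) [260 185] [[0.634 0.237 0.099]]
(0.5605, 0.1525, 0.077) [290 211] [[0.492 0.121 0.642]]
(0.635, 0.1525, 0.09) [290 184] [[0.652 0.157 0.002]]
[ 0.144  0.26  -0.24   1.071 -0.     0.156] [0.4814 0.1517 0.1779]
```

View pics/w6.png

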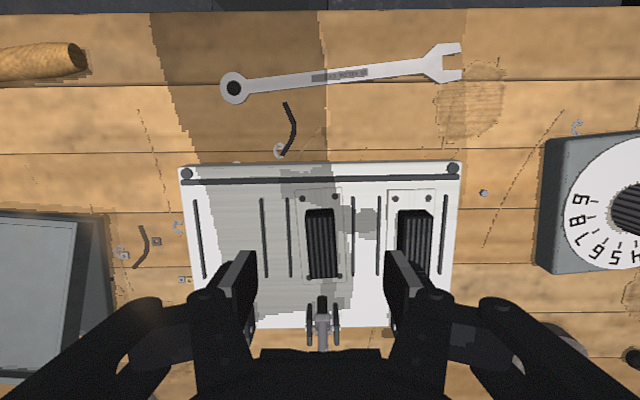

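```bash
python3 -c "
import cv2
from h import *
p=cv2.imread('pics/w6.png')[180:350,230:430]
s,d=cams.capture('scene');s=s[175:275,225:345,::-1]
cv2.imwrite('pics/c7.png',np.hstack([cv2.resize(p,(420,357)),cv2.resize(s,(380,357),interpolation=cv2.INTER_CUBIC)]))"
```

```text
(no output)
```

View pics/c7.png

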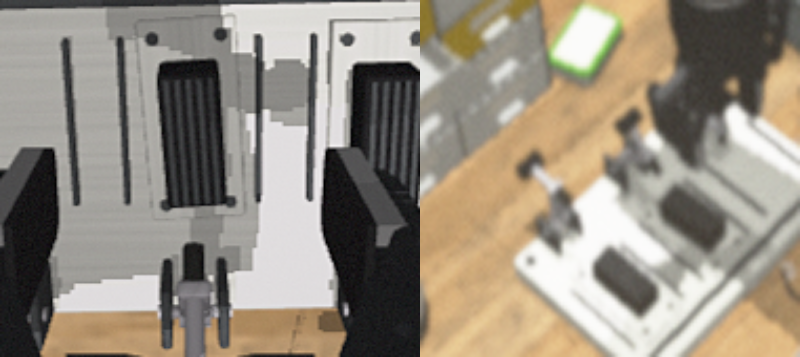

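```bash
python3 -c "
from h import *
C=cam('scene')
for y in(.2375,.1525):
 for th in(0,.4,.6,.8,1,1.2,1.5):
  a=np.arctan2(33,43)+th;X=np.array([.6035-.054*np.cos(a),y,.044+.054*np.sin(a)]);q=proj(C,X);print(th,X.round(3),((q[0]-225)*3.167+420).round(),((q[1]-175)*3.57).round())"
```

```text
0 [0.561 0.238 0.077] 588.0 227.0
0.4 [0.577 0.238 0.091] 573.0 204.0
0.6 [0.587 0.238 0.095] 565.0 194.0
0.8 [0.597 0.238 0.098] 556.0 185.0
1 [0.608 0.238 0.098] 548.0 177.0
1.2 [0.619 0.238 0.096] 540.0 172.0
1.5 [0.633 0.238 0.089] 530.0 167.0
0 [0.561 0.152 0.077] 656.0 162.0
0.4 [0.577 0.152 0.091] 643.0 141.0
0.6 [0.587 0.152 0.095] 634.0 131.0
0.8 [0.597 0.152 0.098] 626.0 122.0
1 [0.608 0.152 0.098] 617.0 115.0
1.2 [0.619 0.152 0.096] 609.0 110.0
1.5 [0.633 0.152 0.089] 599.0 106.0
```

Finger 2 stands at about 0.75–0.8 rad, on dead centre. I'll push it further back.

>>> {"api": "jog_arm", "payload": {"linear": [[0,35,25],[0,35,25],[0,0,23],[0,10,0],[0,10,0],[0,10,0],[0,12,0],[0,15,0],[0,10,0],[0,0,0]], "rot": [[0,0,0],[0,0,0],[0,0,0],[0,0,0],[0,0,0],[0,0,0],[0,0,0],[0,0,0],[0,0,0],[0,0,0]], "hand": [20,0,0,0,0,0,0,0,0,0]}}

```text
t: 15.2
eef_pos: [0.6182, 0.1501, 0.1052]
tcp_rot: [3.141, -0.0, 1.559]
contact_force: [0.1, -0.6, -0.8]
gripper_width: 0.0
```

>>> {"api": "jog_arm", "payload": {"linear": [[0,-30,0],[0,-50,-20],[0,-50,-35],[0,-10,-18],[0,0,0],[0,0,0]], "rot": [[0,0,0],[0,0,0],[0,0,0],[0,0,0],[0,0,0],[0,0,0]], "hand": [0,20,50,60,60,60]}}

```text
t: 15.95
eef_pos: [0.4779, 0.1517, 0.1776]
tcp_rot: [-3.141, 0.0, 1.559]
contact_force: [-0.2, -0.1, -0.2]
gripper_width: 0.0601
```

```bash
python3 chk.py scene;python3 chk.py top; python3 look.py w8; python3 -c "
from h import *
f=np.load('w8.npz');C=(f['K'],f['R'],f['o']);d=f['d']
for y in (.1525,.2375):
 u,v=np.meshgrid(np.arange(150,500),np.arange(150,330));P=pts(C,d,u,v)
 m=(P[:,2]>.042)&(P[:,2]<.062)&(abs(P[:,1]-y)<.035)&(P[:,0]<.56)&(P[:,0]>.48);Q=P[m];print(len(Q),Q.min(0),Q.max(0),Q.mean(0))"
```

```text
(0.5605, 0.2375, 0.077) [278 238] [[0.595 0.211 0.022]]
(0.635, 0.2375, 0.09) [259 221] [[0.632 0.24  0.096]]
(0.5605, 0.1525, 0.077) [300 221] [[0.592 0.123 0.022]]
(0.635, 0.1525, 0.09) [281 204] [[0.697 0.103 0.   ]]
(0.5605, 0.2375, 0.077) [261 211] [[0.494 0.171 0.639]]
(0.635, 0.2375, 0.09) [260 185] [[0.634 0.237 0.098]]
(0.5605, 0.1525, 0.077) [290 211] [[0.494 0.122 0.629]]
(0.635, 0.1525, 0.09) [290 184] [[0.651 0.157 0.004]]
[ 0.145  0.256 -0.248  1.068 -0.     0.157] [0.4778 0.1517 0.1773]
1927 [0.490055   0.13831787 0.0420928 ] [0.55080838 0.16692364 0.05331767] [0.51820095 0.15250282 0.05026003]
1426 [0.49207936 0.22239643 0.04207132] [0.54542141 0.2492474  0.05289034] [0.511374   0.23580293 0.05009088]
```

```bash
python3 -c "
from h import *
for n in('scene','top'):
 C=cam(n);p,d=cams.capture(n)
 u,v=np.meshgrid(np.arange(200,380),np.arange(150,290));P=pts(C,d,u,v)
 for y in(.153,.2375,.07):
  m=(P[:,2]>.08)&(P[:,2]<.115)&(abs(P[:,1]-y)<.02)&(P[:,0]<.66)&(P[:,0]>.54);Q=P[m];print(n,y,len(Q),Q.mean(0).round(3) if len(Q) else'',Q.min(0).round(3) if len(Q) else'',Q.max(0).round(3) if len(Q) else '')"
```

```text
scene 0.153 92 [0.6   0.154 0.096] [0.569 0.14  0.082] [0.62  0.166 0.109]
scene 0.2375 99 [0.616 0.239 0.093] [0.585 0.227 0.081] [0.639 0.251 0.102]
scene 0.07 5 [0.558 0.06  0.081] [0.553 0.056 0.08 ] [0.564 0.064 0.082]
top 0.153 6 [0.618 0.163 0.105] [0.616 0.16  0.102] [0.62  0.166 0.106]
top 0.2375 61 [0.628 0.239 0.095] [0.608 0.228 0.086] [0.641 0.25  0.101]
top 0.07 26 [0.56  0.069 0.082] [0.554 0.058 0.08 ] [0.566 0.079 0.086]
```

>>> {"api": "jog_arm", "payload": {"linear": [[1,14,30],[0,14,40],[0,14,35],[0,0,20],[0,0,7],[0,0,0],[0,0,0],[0,0,0],[0,0,0]], "rot": [[0,0,-3],[0,0,0],[0,0,0],[0,0,0],[0,0,0],[0,0,0],[0,0,0],[0,0,0],[0,0,0]], "hand": [60,60,60,60,60,22,22,22,22]}}

```text
t: 17.32
eef_pos: [0.5201, 0.1538, 0.0474]
tcp_rot: [3.14, -0.0, 1.612]
contact_force: [-0.6, -0.7, 7.3]
gripper_width: 0.0247
```

```bash
python3 -c "
from h import *
print(tool());print(manip.tips_ahead)
for n in('scene',):
 C=cam(n);p,d=cams.capture(n)
 u,v=np.meshgrid(np.arange(200,380),np.arange(150,290));P=pts(C,d,u,v)
 for y in(.153,.2375):
  m=(P[:,2]>.08)&(P[:,2]<.115)&(abs(P[:,1]-y)<.02)&(P[:,0]<.66)&(P[:,0]>.585);Q=P[m];print(n,y,len(Q),Q.mean(0).round(3) if len(Q) else'',Q.max(0).round(3) if len(Q) else '')"
```

```text
(array([[-4.07353382e-02,  9.99168600e-01,  1.65561565e-03],
       [ 9.99169971e-01,  4.07352065e-02,  1.13164311e-04],
       [ 4.56283810e-05,  1.65885123e-03, -9.99998623e-01]]), array([0.52009146, 0.15380988, 0.04735523]))
0.014
scene 0.153 73 [0.606 0.154 0.098] [0.621 0.167 0.107]
scene 0.2375 95 [0.617 0.239 0.093] [0.639 0.251 0.103]
```

>>> {"api": "jog_arm", "payload": {"linear": [[0,0,-6],[0,0,-8],[0,-15,-12],[0,-15,-25],[0,-10,-35],[0,0,-40],[0,0,0]], "rot": [[0,0,0],[0,0,0],[0,0,0],[0,0,0],[0,0,0],[0,0,0],[0,0,0]], "hand": [22,22,22,22,22,22,22]}}

```text
t: 18.25
eef_pos: [0.48, 0.1523, 0.1754]
tcp_rot: [3.137, -0.001, 1.612]
contact_force: [0.7, 0.4, -2.0]
gripper_width: 0.0245
```

```bash
cat >> h.py <<'E'
YD=-.086;OD=np.array([.495,-.2105,.030])
RD=Ro.from_euler('zy',[0,0]).as_matrix() if 0 else Ro.from_euler('xyz',[0,-.35,YD]).as_matrix()
RT=down(np.pi/2+YD,-.35)
def dk(x,y,z): return OD+RD@np.array([x,y,z])
E
python3 -c "
from h import *
print(RT.round(3),RD.round(3));print(dk(.054,-.06,.027))
plan(dk(.054,-.06,.08),RT,10)"; python3 look.py w9
```

```text
[[ 0.086  0.936  0.342]
 [ 0.996 -0.081 -0.029]
 [ 0.     0.343 -0.939]] [[ 0.936  0.086 -0.342]
 [-0.081  0.996  0.029]
 [ 0.343  0.     0.939]]
[ 0.53116099 -0.2738401   0.07387954]
from [0.48   0.1523 0.1754] yaw 1.612
rot/row [-2.0, -0.1, 0.7]
lin [[-42.6, 1.5, 5.2], [-42.5, 1.9, 5.3], [-42.5, 2.2, 5.5], [-42.4, 2.6, 5.7], [-42.4, 2.9, 5.9], [-42.3, 3.2, 6.1], [-42.3, 3.6, 6.3], [-42.2, 3.9, 6.5], [-42.2, 4.2, 6.7], [-42.1, 4.5, 7.0]]
[ 0.145  0.258 -0.255  1.055  0.     0.104] [0.4794 0.1522 0.1736]
```

>>> {"api": "jog_arm", "payload": {"linear": [[-43,1,5],[-43,2,5],[-42,2,5],[-42,3,6],[-42,3,6],[-42,3,6],[-42,4,6],[-42,4,6],[-42,4,7],[-42,4,7]], "rot": [[-2,0,0.7],[-2,0,0.7],[-2,0,0.7],[-2,0,0.7],[-2,0,0.7],[-2,0,0.7],[-2,0,0.7],[-2,0,0.7],[-2,0,0.7],[-2,0,0.7]], "hand": [22,22,22,22,22,22,22,22,22,22]}}

```text
t: 19.55
eef_pos: [0.512, -0.2709, 0.1162]
tcp_rot: [2.794, -0.022, 1.491]
contact_force: [0.4, 0.1, -1.9]
gripper_width: 0.0241
```

>>> {"api": "jog_arm", "payload": {"linear": [[0,0,0],[0,0,0],[0,0,0]], "rot": [[0,0,0],[0,0,0],[0,0,0]], "hand": [22,22,22]}}

```text
t: 19.92
eef_pos: [0.5129, -0.2691, 0.1173]
tcp_rot: [2.794, -0.022, 1.493]
contact_force: [-0.1, 0.9, -1.7]
gripper_width: 0.0244
```

```bash
python3 look.py w10; python3 -c "
from h import *
print(manip.observe()['gripper_width'])
plan(dk(.054,-.06,.028),RT,5)"
```

```text
[-0.73   0.26  -0.489  0.553  0.225 -0.618] [ 0.513  -0.2692  0.1174]
0.02507427070615073
from [ 0.513  -0.2692  0.1174] yaw 1.493
rot/row [-0.0, -0.3, 0.0]
lin [[-0.8, 0.5, 9.2], [-0.8, 0.5, 9.2], [-0.7, 0.5, 9.2], [-0.7, 0.5, 9.2], [-0.6, 0.5, 9.2]]
```

View pics/w10.png

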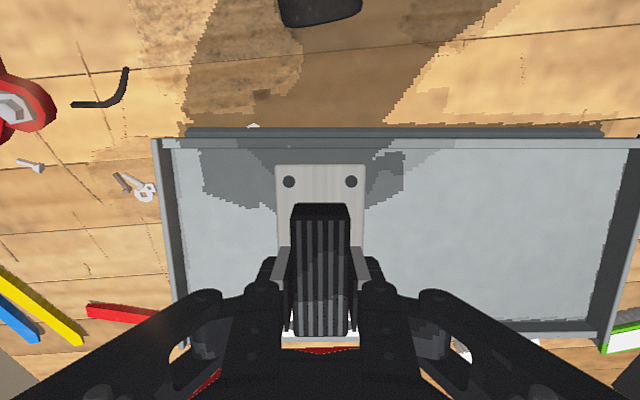

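The module is held squarely above the rack. The front lip's inner edge runs at about v=140–150, and the deck's inner right corner is near (607,148).

```bash
python3 -c "
from h import *
f=np.load('w10.npz');C=(f['K'],f['R'],f['o'])
for q in((0,-.147,.011),(0,0,.011),(0,.147,.011),(0,0,0),(0,.147,.017),(0,-.147,.017),(.13,-.147,.017)): print(q,proj(C,dk(*q)).round())
u,v=np.meshgrid(np.arange(390,570,3),np.arange(160,310,3));P=pts(C,f['d'],u,v);D=(P-OD)@RD;print('deck z',D[:,2].mean().round(4),np.polyfit(D[:,0],D[:,2],1).round(4))
for uu in(230,400,480,560):
  P=pts(C,f['d'],[uu]*30,np.arange(120,165));D=(P-OD)@RD;print(uu,[(v+120,(x*1e3).round(1)) for v,x in enumerate(D[:,[0,2]])][10:36:2]) if 0 else None
p=__import__('cv2').imread('pics/w10.png',0);print(p[124:160,450].tolist())
P=pts(C,f['d'],[450]*36,np.arange(124,160));D=((P-OD)@RD*1e3).round(0);print([(a,c) for a,b,c in D.tolist()])"
```

```text
(0, -0.147, 0.011) [165. 149.]
(0, 0, 0.011) [411. 148.]
(0, 0.147, 0.011) [648. 148.]
(0, 0, 0) [406. 147.]
(0, 0.147, 0.017) [659. 149.]
(0, -0.147, 0.017) [160. 149.]
(0.13, -0.147, 0.017) [185. 342.]
deck z 0.0057 [-0.0961  0.0112]Traceback (most recent call last):
  File "<string>", line 7, in <module>
    P=pts(C,f['d'],[uu]*30,np.arange(120,165));D=(P-OD)@RD;print(uu,[(v+120,(x*1e3).round(1)) for v,x in enumerate(D[:,[0,2]])][10:36:2]) if 0 else None
  File "h.py", line 13, in pts
    K,R,o=C;us,vs=np.ravel(us),np.ravel(vs);z=d[vs,us]
                                              ~^^^^^^^
IndexError: shape mismatch: indexing arrays could not be broadcast together with shapes (45,) (30,)
```

>>> {"api": "jog_arm", "payload": {"linear": [[-2,1,12],[-1,1,12],[0,0,8],[0,0,4],[0,0,0],[0,0,0]], "rot": [[0,-0.7,0],[0,-0.7,0],[0,0,0],[0,0,0],[0,0,0],[0,0,0]], "hand": [22,22,22,22,22,22]}}

```text
t: 20.72
eef_pos: [0.5271, -0.2743, 0.0846]
tcp_rot: [2.793, 0.002, 1.483]
contact_force: [0.1, 0.7, -2.2]
gripper_width: 0.0246
```

>>> {"api": "jog_arm", "payload": {"linear": [[0,0,2],[0,0,2],[0,0,0],[0,0,0]], "rot": [[0,0,0],[0,0,0],[0,0,0],[0,0,0]], "hand": [22,22,22,22]}}

```text
t: 21.22
eef_pos: [0.5283, -0.2743, 0.0805]
tcp_rot: [2.793, 0.002, 1.483]
contact_force: [-0.3, -0.1, -2.2]
gripper_width: 0.0246
```

```bash
python3 -c "
from h import *
s=manip.observe();R,p=tool();print(s['contact_force'],s['gripper_width'],(p-OD)@RD,(RD.T@R).round(3))"
```

```text
[-0.27412541 -0.06760322 -2.21992074] 0.02458100316671647 [ 0.05366647 -0.06068358  0.0341528 ] [[ 0.001  1.    -0.002]
 [ 1.    -0.001 -0.002]
 [-0.002 -0.002 -1.   ]]
```

>>> {"api": "jog_arm", "payload": {"linear": [[0,0,2],[0,0,2],[0,0,2],[0,0,0],[0,0,0]], "rot": [[0,0,0],[0,0,0],[0,0,0],[0,0,0],[0,0,0]], "hand": [22,22,22,22,22]}}

```text
t: 21.85
eef_pos: [0.5304, -0.2745, 0.0748]
tcp_rot: [2.793, 0.002, 1.484]
contact_force: [0.0, -0.1, -1.8]
gripper_width: 0.0245
```

>>> {"api": "jog_arm", "payload": {"linear": [[0,0,1.5],[0,0,0],[0,0,0]], "rot": [[0,0,0],[0,0,0],[0,0,0]], "hand": [22,22,22]}}

```text
t: 22.22
eef_pos: [0.5309, -0.2745, 0.0735]
tcp_rot: [2.793, 0.002, 1.483]
contact_force: [0.3, 0.7, -1.9]
gripper_width: 0.0247
```

Still free; I'll keep going in small steps.

>>> {"api": "jog_arm", "payload": {"linear": [[0,0,1.5],[0,0,0],[0,0,0]], "rot": [[0,0,0],[0,0,0],[0,0,0]], "hand": [22,22,22]}}

```text
t: 22.6
eef_pos: [0.5313, -0.2746, 0.0725]
tcp_rot: [2.793, 0.002, 1.483]
contact_force: [-6.4, 2.1, 9.1]
gripper_width: 0.0249
```

>>> {"api": "jog_arm", "payload": {"linear": [[0,0,1.5],[0,0,0],[0,0,0]], "rot": [[0,0,0],[0,0,0],[0,0,0]], "hand": [22,22,22]}}

```text
t: 22.98
eef_pos: [0.5313, -0.2746, 0.0724]
tcp_rot: [2.793, 0.003, 1.483]
contact_force: [-26.3, 6.7, 39.2]
gripper_width: 0.0248
```

>>> {"api": "jog_arm", "payload": {"linear": [[0,0,1.5],[0,0,0],[0,0,0]], "rot": [[0,0,0],[0,0,0],[0,0,0]], "hand": [22,22,22]}}

```text
t: 23.35
eef_pos: [0.5314, -0.2746, 0.0724]
tcp_rot: [2.792, 0.004, 1.482]
contact_force: [-45.4, 14.3, 70.7]
gripper_width: 0.0241
```

>>> {"api": "jog_arm", "payload": {"linear": [[0,0,-3],[0,0,0],[0,0,0],[0,0,0],[0,0,-20],[0,0,-40],[0,0,-40],[0,0,-10]], "rot": [[0,0,0],[0,0,0],[0,0,0],[0,0,0],[0,0,0],[0,0,0],[0,0,0],[0,0,0]], "hand": [22,50,50,50,50,50,50,50]}}

```text
t: 24.35
eef_pos: [0.4943, -0.2717, 0.1776]
tcp_rot: [2.791, 0.004, 1.483]
contact_force: [0.2, 0.1, 0.7]
gripper_width: 0.0496
```

```bash
python3 look.py w11; python3 -c "
from h import *
f=np.load('w11.npz');C=(f['K'],f['R'],f['o'])
for n,D,w in(('wrist',f['d'],C),):
 u,v=np.meshgrid(np.arange(200,460),np.arange(60,300));P=pts(w,D,u,v);Q=(P-OD)@RD
 m=(Q[:,2]>.022)&(Q[:,2]<.036)&(abs(Q[:,1]+.06)<.05)&(Q[:,0]>0)&(Q[:,0]<.11);q=Q[m];print(n,len(q),np.percentile(q,[2,98],axis=0).round(4),q.mean(0))
plan([.48,.2365,.18],down(np.pi/2),10)"
```

```text
[-0.749  0.173 -0.425  0.69   0.21  -0.632] [ 0.4942 -0.2716  0.1774]
wrist 2421 [[ 0.0246 -0.0729  0.0263]
 [ 0.0822 -0.0484  0.0301]] [ 0.05257025 -0.06062676  0.02843384]
from [ 0.4942 -0.2716  0.1774] yaw 1.483
rot/row [2.0, 0.1, -0.5]
lin [[50.5, -5.4, -2.4], [50.5, -5.0, -2.1], [50.6, -4.6, -1.9], [50.6, -4.3, -1.6], [50.7, -3.9, -1.4], [50.7, -3.5, -1.2], [50.7, -3.1, -1.0], [50.8, -2.7, -0.8], [50.8, -2.3, -0.6], [50.8, -1.8, -0.4]]
```

Module 2 lies at deck (0.053, −0.061) with its block top at 28 mm, so it is flat. Now module 1.

>>> {"api": "jog_arm", "payload": {"linear": [[50,-5,-2],[50,-5,-2],[51,-5,-2],[51,-4,-2],[51,-4,-1],[51,-4,-1],[51,-3,-1],[51,-3,-1],[51,-2,-1],[51,-2,0]], "rot": [[2,0,-0.5],[2,0,-0.5],[2,0,-0.5],[2,0,-0.5],[2,0,-0.5],[2,0,-0.5],[2,0,-0.5],[2,0,-0.5],[2,0,-0.5],[2,0,-0.5]], "hand": [60,60,60,60,60,60,60,60,60,60]}}

```text
t: 25.65
eef_pos: [0.4798, 0.2403, 0.1729]
tcp_rot: [-3.137, 0.018, 1.57]
contact_force: [0.4, -0.2, 0.2]
gripper_width: 0.06
```

>>> {"api": "jog_arm", "payload": {"linear": [[0,0,0],[0,0,0],[0,0,0]], "rot": [[0,0,0],[0,0,0],[0,0,0]], "hand": [60,60,60]}}

```text
t: 26.02
eef_pos: [0.48, 0.2374, 0.174]
tcp_rot: [-3.139, 0.017, 1.568]
contact_force: [0.4, 0.1, 0.4]
gripper_width: 0.0594
```

```bash
python3 look.py w12; python3 -c "
import cv2
from h import *
f=np.load('w12.npz');C=(f['K'],f['R'],f['o'])
u,v=np.meshgrid(np.arange(100,540),np.arange(60,330));P=pts(C,f['d'],u,v)
m=(P[:,2]>.044)&(P[:,2]<.060)&(P[:,1]<.30)&(P[:,1]>.18)&(P[:,0]<.56)&(P[:,0]>.46);q=P[m];print(len(q),np.percentile(q,[1,99],axis=0).round(4),cv2.minAreaRect(q[:,:2].astype(np.float32)*1000))
plan([.521,.2365,.045],down(np.pi/2),5)"
```

```text
[ 0.315  0.318 -0.165  1.095 -0.016  0.318] [0.4801 0.2374 0.1742]
1956 [[0.4926 0.2233 0.0465]
 [0.5511 0.2489 0.0522]] ((522.0390014648438, 235.98414611816406), (60.0311164855957, 25.764537811279297), 0.547299861907959)
from [0.4801 0.2374 0.1742] yaw 1.568
rot/row [-0.0, 0.2, -0.0]
lin [[0.3, 8.2, 25.8], [0.2, 8.2, 25.8], [0.1, 8.2, 25.8], [-0.0, 8.2, 25.8], [-0.1, 8.2, 25.8]]
```

View pics/w12.png

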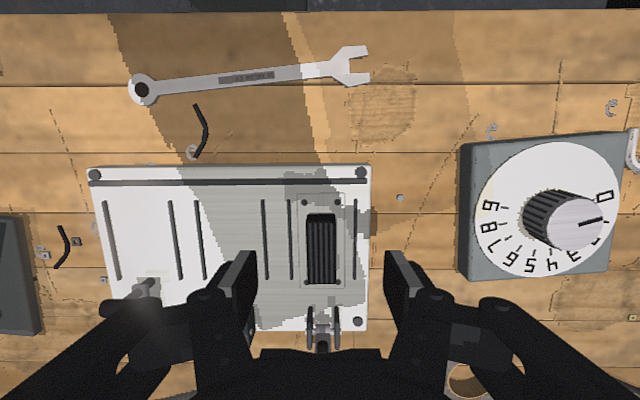

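Module 1 is in its seat at (322,248) px, finger 1 is up and the sleeve is still at 0.

>>> {"api": "jog_arm", "payload": {"linear": [[-1,14,30],[0,14,40],[0,14,35],[0,0,18],[0,0,5],[0,0,0],[0,0,0],[0,0,0],[0,0,0]], "rot": [[0,1,0],[0,0,0],[0,0,0],[0,0,0],[0,0,0],[0,0,0],[0,0,0],[0,0,0],[0,0,0]], "hand": [60,60,60,60,60,22,22,22,22]}}

```text
t: 27.2
eef_pos: [0.5223, 0.2369, 0.0476]
tcp_rot: [-3.142, -0.001, 1.569]
contact_force: [-1.9, -1.2, 6.4]
gripper_width: 0.0244
```

>>> {"api": "jog_arm", "payload": {"linear": [[0,0,-6],[0,0,-8],[0,-15,-12],[0,-15,-25],[0,-10,-35],[0,0,-40],[0,0,0]], "rot": [[0,0,0],[0,0,0],[0,0,0],[0,0,0],[0,0,0],[0,0,0],[0,0,0]], "hand": [22,22,22,22,22,22,22]}}

```text
t: 28.08
eef_pos: [0.4824, 0.2373, 0.1756]
tcp_rot: [3.139, -0.002, 1.569]
contact_force: [0.7, 0.1, -2.3]
gripper_width: 0.0243
```

```bash
python3 -c "
from h import *
plan(dk(.054,.06,.08),RT,10)"
```

```text
from [0.4824 0.2373 0.1756] yaw 1.569
rot/row [-2.0, -0.1, 0.5]
lin [[-39.0, 4.1, 5.1], [-39.0, 4.3, 5.3], [-38.9, 4.4, 5.5], [-38.9, 4.5, 5.8], [-38.8, 4.7, 6.0], [-38.8, 4.8, 6.2], [-38.7, 4.9, 6.5], [-38.7, 5.0, 6.7], [-38.6, 5.1, 6.9], [-38.6, 5.1, 7.2]]
```

>>> {"api": "jog_arm", "payload": {"linear": [[-39,4,5],[-39,4,5],[-39,4,5],[-39,5,6],[-39,5,6],[-39,5,6],[-39,5,6],[-39,5,7],[-38,5,7],[-38,5,7]], "rot": [[-2,0,0.5],[-2,0,0.5],[-2,0,0.5],[-2,0,0.5],[-2,0,0.5],[-2,0,0.5],[-2,0,0.5],[-2,0,0.5],[-2,0,0.5],[-2,0,0.5]], "hand": [22,22,22,22,22,22,22,22,22,22]}}

```text
t: 29.32
eef_pos: [0.5213, -0.1535, 0.1184]
tcp_rot: [2.795, -0.016, 1.483]
contact_force: [0.2, 0.7, -1.8]
gripper_width: 0.0245
```

>>> {"api": "jog_arm", "payload": {"linear": [[0,0,0],[0,0,0]], "rot": [[0,0,0],[0,0,0]], "hand": [22,22]}}

```text
t: 29.58
eef_pos: [0.5215, -0.1522, 0.1187]
tcp_rot: [2.796, -0.016, 1.483]
contact_force: [-0.4, 0.8, -2.1]
gripper_width: 0.0243
```

```bash
python3 look.py w13; python3 -c "
from h import *
R,p=tool();print(manip.observe()['gripper_width'],(p-OD)@RD)
f=np.load('w13.npz');C=(f['K'],f['R'],f['o'])
u,v=np.meshgrid(np.arange(240,400),np.arange(100,330));P=pts(C,f['d'],u,v);q=(P-p)@R
m=(abs(q[:,0])<.03)&(q[:,2]>-.01)&(q[:,2]<.006)&(abs(q[:,1])<.05);print('held block in tool',m.sum(),np.percentile(q[m],[1,99],axis=0).round(4))
plan(dk(.054,.06,.028),RT,4)"
```

```text
[-0.511  0.184 -0.597  0.479  0.154 -0.398] [ 0.5218 -0.152   0.119 ]
0.024544278760773156 [0.05089418 0.06058782 0.07611458]
held block in tool 7892 [[-0.0234 -0.0299 -0.0091]
 [ 0.0237  0.025   0.0048]]
from [ 0.5218 -0.152   0.119 ] yaw 1.484
rot/row [-0.1, -0.2, -0.1]
lin [[-0.3, 0.8, 12.0], [-0.3, 0.8, 12.0], [-0.2, 0.8, 12.0], [-0.2, 0.8, 12.0]]
```

>>> {"api": "jog_arm", "payload": {"linear": [[-1,2,14],[0,1,14],[0,0,12],[0,0,6],[0,0,2.5],[0,0,0],[0,0,0],[0,0,0]], "rot": [[0,-0.9,0],[0,0,0],[0,0,0],[0,0,0],[0,0,0],[0,0,0],[0,0,0],[0,0,0]], "hand": [22,22,22,22,22,22,22,22]}}

```text
t: 30.62
eef_pos: [0.5416, -0.1556, 0.0749]
tcp_rot: [2.795, -0.001, 1.478]
contact_force: [-0.0, -0.0, -1.6]
gripper_width: 0.0247
```

>>> {"api": "jog_arm", "payload": {"linear": [[0,0,1],[0,0,0],[0,0,0]], "rot": [[0,0,0],[0,0,0],[0,0,0]], "hand": [22,22,22]}}

```text
t: 31.0
eef_pos: [0.5419, -0.1556, 0.0736]
tcp_rot: [2.795, -0.001, 1.478]
contact_force: [0.7, 0.4, -1.4]
gripper_width: 0.0247
```

>>> {"api": "jog_arm", "payload": {"linear": [[0,0,1.2],[0,0,0],[0,0,0]], "rot": [[0,0,0],[0,0,0],[0,0,0]], "hand": [22,22,22]}}

```text
t: 31.38
eef_pos: [0.5422, -0.1556, 0.0729]
tcp_rot: [2.795, -0.001, 1.478]
contact_force: [-6.1, 0.5, 8.7]
gripper_width: 0.0247
```

Contact. Release, withdraw, and check both modules.

>>> {"api": "jog_arm", "payload": {"linear": [[0,0,-0.5],[0,0,0],[0,0,0],[0,0,-20],[0,0,-40],[0,0,-40],[0,0,-40],[0,0,0],[0,0,0]], "rot": [[0,0,0],[0,0,0],[0,0,0],[0,0,0],[0,0,0],[0,0,0],[0,0,0],[0,0,0],[0,0,0]], "hand": [50,50,50,50,50,50,50,50,50]}}

```text
t: 32.5
eef_pos: [0.4947, -0.1512, 0.2041]
tcp_rot: [2.795, -0.001, 1.478]
contact_force: [-0.0, 0.1, -0.7]
gripper_width: 0.0502
```

```bash
python3 look.py w14
cat > mods.py <<'E'
import sys,cv2
from h import *
def mods(C,D):
  u,v=np.meshgrid(np.arange(0,640),np.arange(0,400));P=pts(C,D,u,v);Q=(P-OD)@RD
  for y in(.06,-.06):
    m=(Q[:,2]>.021)&(Q[:,2]<.038)&(abs(Q[:,1]-y)<.045)&(Q[:,0]>0)&(Q[:,0]<.12);q=Q[m];print(y,len(q),np.percentile(q,[2,98],axis=0).round(4).tolist(),cv2.minAreaRect(q[:,:2].astype(np.float32)*1000) if len(q)>9 else '')
if len(sys.argv)>1 and sys.argv[1]=='top': mods(cam('top'),cams.capture('top')[1])
else:
  f=np.load(sys.argv[1]);mods((f['K'],f['R'],f['o']),f['d'])
E
python3 mods.py w14.npz; python3 -c "
from h import *
plan([.491,.4345,.18],down(2.6),16)"
```

```text
[-0.532  0.059 -0.486  0.711  0.146 -0.416] [ 0.4945 -0.1511  0.2036]
0.06 1995 [[0.0252, 0.0467, 0.0262], [0.0823, 0.0717, 0.03]] ((54.19853591918945, 58.894954681396484), (59.30503463745117, 25.85126304626465), 0.31457021832466125)
-0.06 2155 [[0.0247, -0.0723, 0.0221], [0.0825, -0.0474, 0.03]] ((54.204200744628906, -60.11711120605469), (59.9798698425293, 26.702167510986328), 0.5461477041244507)
from [ 0.4945 -0.1511  0.2036] yaw 1.478
rot/row [1.1, 0.7, -4.0]
lin [[36.4, -3.9, 0.2], [36.6, -1.4, 0.7], [36.6, 1.2, 1.1], [36.4, 3.8, 1.5], [36.0, 6.3, 1.9], [35.5, 8.8, 2.2], [34.8, 11.3, 2.4], [33.9, 13.7, 2.6], [32.8, 16.1, 2.7], [31.6, 18.4, 2.7], [30.2, 20.6, 2.7], [28.6, 22.7, 2.7], [27.0, 24.7, 2.5], [25.2, 26.5, 2.4], [23.2, 28.2, 2.1], [21.2, 29.8, 1.8]]
```

View pics/w14.png

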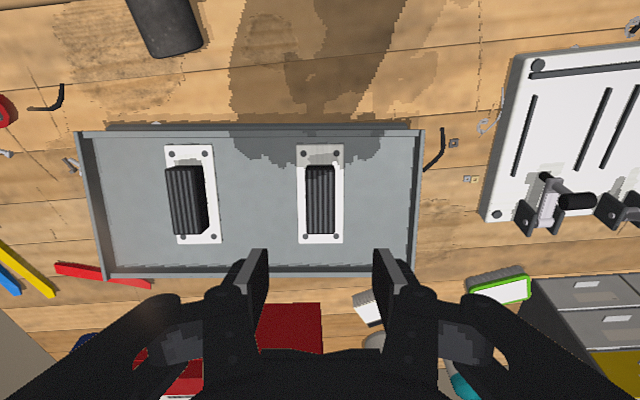

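Both modules lie flat and square on the deck at x≈0.054, y=±0.06. Next is the sleeve.

>>> {"api": "jog_arm", "payload": {"linear": [[36,-4,0],[37,-1,1],[37,1,1],[36,4,1],[36,6,2],[36,9,2],[35,11,2],[34,14,3],[33,16,3],[32,18,3]], "rot": [[1.1,0.7,-4],[1.1,0.7,-4],[1.1,0.7,-4],[1.1,0.7,-4],[1.1,0.7,-4],[1.1,0.7,-4],[1.1,0.7,-4],[1.1,0.7,-4],[1.1,0.7,-4],[1.1,0.7,-4]], "hand": [60,70,85,85,85,85,85,85,85,85]}}

```text
t: 33.8
eef_pos: [0.4905, 0.2172, 0.1881]
tcp_rot: [3.015, 0.046, 2.187]
contact_force: [1.0, -0.4, 0.7]
gripper_width: 0.0852
```

>>> {"api": "jog_arm", "payload": {"linear": [[30,21,3],[29,23,3],[27,25,2],[25,26,2],[23,28,2],[21,30,2],[0,0,0],[0,0,0]], "rot": [[1.1,0.7,-4],[1.1,0.7,-4],[1.1,0.7,-4],[1.1,0.7,-4],[1.1,0.7,-4],[1.1,0.7,-4],[0,0,0],[0,0,0]], "hand": [85,85,85,85,85,85,85,85]}}

```text
t: 34.8
eef_pos: [0.4889, 0.4352, 0.1799]
tcp_rot: [3.141, 0.0, 2.607]
contact_force: [-0.1, 0.9, -0.3]
gripper_width: 0.085
```

```bash
python3 mods.py top; python3 -c "
from h import *
plan([.4915,.4345,.060],down(2.6),5)"
```

```text
0.06 187 [[0.0264, 0.0486, 0.0237], [0.0834, 0.0733, 0.0352]] ((54.95979309082031, 61.084835052490234), (26.752548217773438, 60.31931686401367), 88.66920471191406)
-0.06 194 [[0.0255, -0.0714, 0.0224], [0.0833, -0.0459, 0.035]] ((54.22047424316406, -59.344913482666016), (60.48738479614258, 27.775737762451172), 0.4541647434234619)
from [0.489  0.4349 0.1805] yaw 2.606
rot/row [0.0, 0.0, 0.1]
lin [[-0.5, 0.2, 24.1], [-0.5, 0.2, 24.1], [-0.5, 0.2, 24.1], [-0.5, 0.2, 24.1], [-0.5, 0.2, 24.1]]
```

>>> {"api": "jog_arm", "payload": {"linear": [[-2,1,30],[0,0,35],[0,0,35],[0,0,20],[0,0,0],[0,0,0],[0,0,0],[0,0,0],[0,0,0]], "rot": [[0,0,0],[0,0,0],[0,0,0],[0,0,0],[0,0,0],[0,0,0],[0,0,0],[0,0,0],[0,0,0]], "hand": [85,85,85,85,85,60,40,40,40]}}

```text
t: 35.98
eef_pos: [0.4918, 0.4359, 0.0627]
tcp_rot: [3.138, 0.001, 2.607]
contact_force: [-2.9, -1.6, 10.2]
gripper_width: 0.0418
```

>>> {"api": "jog_arm", "payload": {"linear": [[0,0,0],[0,0,0],[0,0,0],[0,0,0],[0,0,0],[0,0,0],[0,0,0],[0,0,0],[0,0,0],[0,0,0]], "rot": [[0,0,10],[0,0,10],[0,0,10],[0,0,10],[0,0,10],[0,0,10],[0,0,10],[0,0,10],[0,0,10],[0,0,10]], "hand": [40,40,40,40,40,40,40,40,40,40]}}

```text
t: 37.22
eef_pos: [0.4922, 0.4332, 0.0626]
tcp_rot: [3.137, -0.0, 0.855]
contact_force: [0.9, -19.9, 17.5]
gripper_width: 0.0417
```

>>> {"api": "jog_arm", "payload": {"linear": [[0,0,0],[0,0,0],[0,0,0],[0,0,0],[0,0,0],[0,0,0],[0,0,0]], "rot": [[0,0,9.4],[0,0,9.4],[0,0,9.4],[0,0,9.4],[0,0,0],[0,0,0],[0,0,0]], "hand": [40,40,40,40,40,40,40]}}

```text
t: 38.1
eef_pos: [0.4912, 0.4327, 0.0626]
tcp_rot: [3.138, -0.001, 0.204]
contact_force: [-4.4, -22.0, 20.9]
gripper_width: 0.0419
```

>>> {"api": "jog_arm", "payload": {"linear": [[0,0,0],[0,0,0],[0,0,0],[0,0,-20],[0,0,-40],[0,0,-40],[0,0,-20],[0,0,0],[0,0,0]], "rot": [[0,0,0],[0,0,0],[0,0,0],[0,0,0],[0,0,0],[0,0,0],[0,0,0],[0,0,0],[0,0,0]], "hand": [85,85,85,85,85,85,85,85,85]}}

```text
t: 39.22
eef_pos: [0.4911, 0.4352, 0.1802]
tcp_rot: [-3.141, -0.001, 0.205]
contact_force: [-1.1, -1.0, 0.5]
gripper_width: 0.0851
```

```bash
python3 look.py w15; python3 -c "
import cv2
p=cv2.imread('pics/w15.png');t=cv2.imread('pics/w14.png');cv2.imwrite('pics/w15c.png',cv2.resize(p[100:330,200:440],None,fx=2.5,fy=2.5))"; python3 mods.py top
```

```text
[0.601 0.513 0.173 1.231 0.    1.966] [0.491  0.4351 0.18  ]
0.06 185 [[0.0268, 0.0483, 0.0225], [0.0844, 0.0731, 0.0348]] ((55.08476638793945, 60.514835357666016), (60.45143508911133, 25.527481079101562), 0.8454087972640991)
-0.06 194 [[0.0269, -0.0713, 0.022], [0.0834, -0.0457, 0.0359]] ((54.74766540527344, -59.353641510009766), (28.1820068359375, 59.86655807495117), 89.93232727050781)
```

View pics/w15c.png

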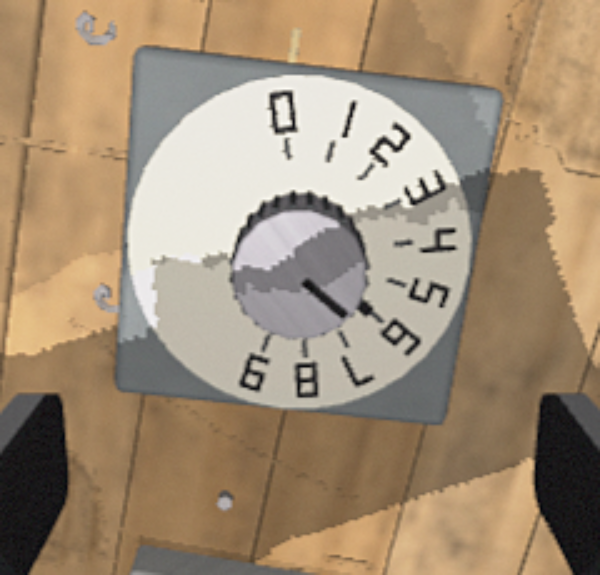

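The pointer is on 6, the modules haven't moved and the gripper is clear of everything, so I'll hand in.

```bash
python3 -c "
from workcell import manip
print(manip.finish_job())"
```

```text
the job is handed in; nothing more can be done
None
```

The job is handed in. No verdict was reported. I turned the timer sleeve from 4 back to 0, threw back fingers 1 and 2, laid both modules on the rack and then turned the sleeve to 6. Station 3 was empty from the start, so only modules 1 and 2 were moved.

- **Modules:** the last depth check put them at deck x ≈ 0.055 m and y ≈ +0.06 and −0.06 m. They lay square to the slope within about 1°. Block tops were about 28 mm above the deck, so they lie flat.
- **Sleeve:** the final picture shows the pointer on 6, and the gripper was about 0.1 m above the timer when I handed in.
- **Finger 2:** the first push left it on dead centre, so I pushed it again. The last check put it at only about 1 rad, not the full 1.5, and I lifted its module while moving it away from the finger.
- **Contact force:** I pressed about 85 N through module 2 while setting it down, because I ran the small down-steps without checking the force between them. The module's position did not suffer.
- **Depth disagreement:** one wrist-camera depth reading put the deck 6 mm too high. Contact came where the given dimensions said it should.
- **Bystanders:** I did not measure the spanner, mallet, tape or carton at the end. The arm did not go near them.

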